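# Check a lens seat's depth with a collared gauge and show the tip to the reading camera

## Robot

A 6-joint arm with a two-finger parallel gripper is mounted at the origin on the work surface. World frame = base frame: x ahead of the robot, y to its left, z up, the work surface at z = 0. Lengths are in m, angles in degrees, forces in N, time in s.
With the tool pointing down it reaches from about 0.25 to 0.725 m from the base axis. Payload 9.7 kg.
Tool frame: the origin (TCP) lies midway between the tips of the shut fingers; the grasp point (between the pads) lies 19 mm behind it (bot.pinch_z is the distance from the TCP to the grasp point, in m); z points along the fingers, y is the line along which they close (so a half turn about z gives the same grasp; the last joint's range is limited). The gripper opens to 85 mm and grips with 20 to 120 N. Pads are 22 mm wide; open, the fingers measure 114 mm over their backs; the gripper's body (76 mm by 85 mm) begins 54 mm behind the grasp point. The pads swing forward as they close: fully open they stand 13 mm farther back than shut.
Start: joints at [70.187, 4.979, 10.078, 95.1, 0, 90], TCP at [0.186, 0.517, 0.231] pointing down, gripper open.
Joint ranges: [-179.16, 179.16], [-48.56, 103.87], [-65.8, 70.77], [-126.05, 130.52], [-82.76, 87.17], [-180, 180]. Speed limits (degrees/s): [127.2, 127.2, 147.25, 180, 180, 180].

## Interface

Orientations are given as [roll, pitch, yaw] about the fixed x, y, z axes, in that order (R = Rz(yaw) Ry(pitch) Rx(roll)).
In Python, from workcell import sensors, camera, ticket, bot gives the robot as it stands.
- The arm moves only by the shell command python3 -m handwheel 'ROWS' [FORCE]. ROWS is a JSON object of lists of equal length, an entry for each row: "gripper": the opening, from -1 (shut) to 1 (fully open); "slide": the shift along the tool's x, y, z in mm, a list of three; "yaw": the turn about the tool's z in rad. A call has 1 to 8 rows; each row shifts and turns the commanded pose from where the row before left it, along the tool's axes as they then stand; what a row does not reach is not made up. A row lasts 1/12 s, in which the tool goes at most 41.7 mm and 7.16 degrees, less where a joint would pass 70% of its speed; a pose out of reach is approached as far as the arm can. A call is refused whole if a number of a shift passes 41.7 or a number of a turn 0.125, either way. A call with a gripper value outside its range is refused whole. The fingers move at their own pace and stop on an object; FORCE is the grip in N (left out, the last holds). Time passes only in rows, so rows that do not move let the fingers close. It gives the time, the measured TCP pose, the force, the opening and the grip force at its end, in the units of the state.
- sensors.get_obs(): the state, without advancing time (a new reading comes with each control period).
- camera(name): name is "side" or "top" or "wrist"; returns a dict with "img" (480x640x3 uint8, red, green, blue), "fx", "fy", "cx", "cy" (pixels), "R" (3x3) and "t" (3): a world point X has camera coordinates R X + t. Camera axes: x right, y down, z forward; pixel columns grow to the right and rows downward; lengths in m; the calibration is good to about 2 mm. A picture is of the moment at which its call begins. There is no depth.
- ticket.job_done(): hands the job in; it is judged then, once.
The state is a dict: "time": time; "q": joint angles; "qd": joint speeds; "joint_efforts": joint torques, N m; "ee_pos": TCP position; "tcp_rot": TCP orientation; "wrist_force": force on the tool from outside, world axes, zero at the start; "torque": the same for the moment, N m; "opening": finger opening in m; "grasp_force": force on a finger pad.
Only numpy, scipy, OpenCV 4.12 (cv2) and the standard library are available. Lean on these libraries where they do the work, as an engineer would, in place of code of your own. Each camera call takes 0.05 s, during which the arm holds its last target. There are 200 camera calls.

## Task

Press the red spring plunger on the guide block fully down to its stop and let it come back up, so that the lens cell is seated. Then take the orange-handled depth gauge from its cradle, slide its rod into the slanting steel guide tube until the brass collar stops flush on the tube's mouth, and draw it straight out again. Finish still holding the gauge in the gripper, level and motionless and touching nothing else, with the rod's tip centred in front of the ring-light camera's lens, about 60 mm from it; leave the other things on the table where they are.

Things in the scene. Friction and masses are not known exactly. Their poses are not given: they have to be found in the camera images.
- gauge: Depth gauge, loose, 90 g. Origin: centre of the collar's stop face, on its axis. -x runs along the 10 mm steel rod to the tip (x = -75 mm), +x along the handle. Brass collar 34 mm diameter, x = 0 to 6; orange handle 16 x 16 mm (faces square to y and z), x = 6 to 96; balance point on the handle, x = 20 to 45. Starts lying level in the cradle, z up, axis 65 mm above the table.
- gauge_tip (a point): Centre of the rod's tip end of the gauge, 75 mm along -x from the gauge's origin; moves with the gauge.
- cradle: Fixed gauge rest: black base 170 (x) x 60 x 10 mm; origin: centre of its underside. The gauge lies along its x in two aluminium U forks 8 mm thick: at x = -62 mm under the rod, at x = +76 mm under the handle's end; fork walls end about level with the gauge's axis. Collar face near x = -10. Between the forks the handle is free on both sides, down to the base. Lift straight up.
- guide: Fixed guide block: black base 120 (x) x 160 (y) x 12 mm with the slanting tube and the plunger. Origin: centre of the underside, z up. Tube mouth centre at (30, -40, 88) mm in this frame, the tube going down towards -x (at 35 degrees, in the x-z plane); plunger axis vertical at (0, 45) mm. Nothing on it is taller than the tube's mouth (about 102 mm).
- tube: Fixed steel guide tube. Origin: centre of its mouth rim. +x: bore axis, out of the mouth, 35 degrees above level; y level. Bore 14 mm diameter, 83 mm deep to a brass cap, flaring over the last 14 mm to about 25 mm at the mouth; rim 33 mm outside. With the gauge fully in, its frame coincides with this one (collar face on rim, tip short of the cap); it may be rolled about x.
- plunger_top (a point): Centre of the top of the plunger's red round head, 30 mm diameter, flat, 72 mm above the table when up; moves with it.
- plunger (a joint): Travel of the spring plunger: 0 = up, 0.012 m = fully down on its stop. Moves straight down; the spring needs about 1.5 N to start, 5 N at the stop, and pushes it back up when let go. The head's top goes from 72 to 60 mm above the table; grey housing below, 37 mm diameter, 44 to 48 mm tall.
- camera: Fixed inspection camera on a black base and steel post. Origin: on the table under the barrel. Looks level along its own -x, 150 mm above the table. Black barrel 38 mm diameter, white ring light 70 mm diameter round the dark lens, front at x = -70 mm; base 90 x 70 mm, x = -25 to 65; post top 187 mm above the table.
- lens (a point): Centre of the camera's front glass, in the middle of the ring light, 150 mm above the table; 70 mm to -x of the camera's origin.
- view_point (a point): Point where the camera is in focus, where the gauge's tip must be shown: on the lens's axis, 60 mm in front of the lens, 150 mm above the table.
- driver: Bystander: loose screwdriver lying on the table, 160 mm long, handle to its -x.
- post: Bystander: loose upright steel optical post, 25 mm diameter, 75 mm tall; origin under its centre.
- spacer: Bystander: loose black spacer ring lying flat, 52 mm outside, 38 mm inside, 14 mm tall.
- mirror: Bystander: loose black mirror mount with two brass knobs, base 25 x 60 mm, 60 mm tall.
- meter: Bystander: loose blue hand meter lying flat, 170 x 85 x 36 mm, origin under its centre.
- bottle: Bystander: loose amber bottle with white cap, 56 mm diameter, 110 mm tall.
Things that resemble listed ones, but are neither listed nor needed, are in the scene too. Leave any blue or brown look-alike of the guide alone.

How it is judged:
By the outcome, as a careful person would: the job done as asked, in the order asked, and still so for the second after the job is handed in, while the arm keeps its last pose, push and grip.
It also fails if it takes over 64 s, if anything falls off the work surface, if the arm or the gripper's body presses on something with over 40 N, if the wrist force passes 120 N, or if a joint passes its speed limit or range.

## Working session

There is one attempt and no reset: what is moved stays moved. The work goes in short steps, Python scripts to look and compute and a shell command to move; the robot and the scene stay as the last step left them, time stands still between calls to the robot, and variables do not carry over. Pictures are saved under pics/ and viewed, at most 10 in all, crops included, and the job is handed in when it is done.

```bash
ls; mkdir -p pics; python3 - <<'E'
from workcell import sensors,camera,bot
import cv2,numpy as np
o=sensors.get_obs();print(o,bot.pinch_z)
for n in("top","side"):
    c=camera(n);print(n,c["fx"],c["cx"],c["cy"],c["R"],c["t"]);cv2.imwrite(f"pics/{n}0.png",c["img"][...,::-1]);np.save(f"{n}0.npy",c,allow_pickle=True)
E
```

```text
pics
{'time': 0.0, 'q': array([ 7.01881654e+01,  5.01060701e+00,  1.00347511e+01,  9.51014655e+01,
       -3.06558369e-04,  8.99997706e+01]), 'qd': array([-0.00724853,  0.05706529,  0.01088257,  0.00999911, -0.02669693,
        0.01293867]), 'joint_efforts': array([-1.57746097e-03, -5.20393574e+01,  4.64802861e+01,  1.63009192e-02,
       -1.18598159e-04, -1.09212756e-06]), 'ee_pos': array([0.18633198, 0.51721726, 0.23059048]), 'tcp_rot': array([-1.79922679e+02,  3.06248525e-04,  1.60188395e+02]), 'wrist_force': array([-0.63143186,  0.14168132,  0.01481586]), 'torque': array([ 0.03190233,  0.01554445, -0.00766043]), 'grasp_force': 0.0, 'opening': 0.0849104402142345} 0.0187
top 519.4205367349442 315.0998107353634 229.75557474074608 [[-7.78681388e-04 -9.99927860e-01 -1.19861415e-02]
 [-9.80290701e-01  3.13125038e-03 -1.97535660e-01]
 [ 1.97558942e-01  1.15960857e-02 -9.80222421e-01]] [0.03363022 0.48316476 1.49630306]
side 566.3541952565644 310.62125337714167 240.718435441586 [[ 0.94914344 -0.31431979  0.01816007]
 [-0.22734613 -0.72412993 -0.65111411]
 [ 0.21780831  0.61387207 -0.75876256]] [-0.44234413  0.19614349  1.20873592]
```

View pics/top0.png

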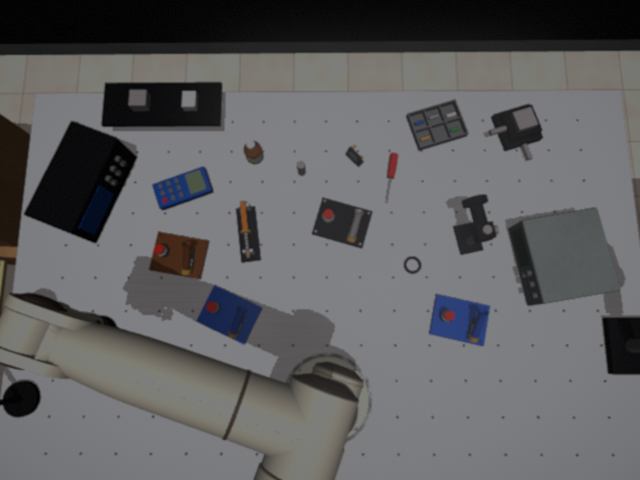

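View pics/side0.png

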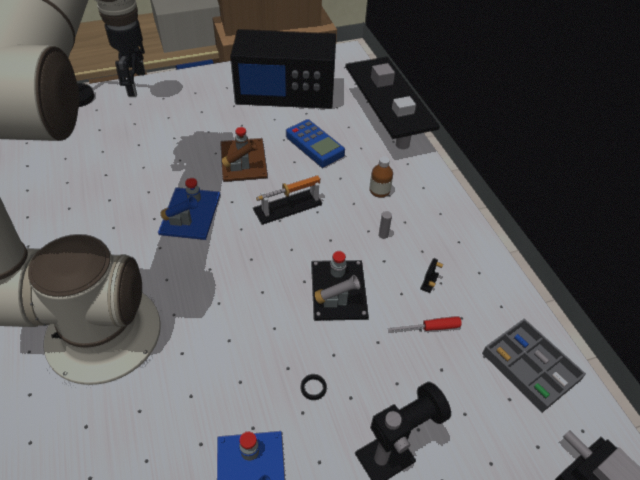

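The top view shows these things that could be mistaken for the guide: black block (342,222), brown (179,256), blue (230,314) and blue (460,320). I choose the black one with the steel tube. The gauge is at (247,230), the only orange-handled item. The ring-light camera should be the black device at (475,222), and the grey device at (517,125) is a look-alike. One crop montage will check these choices.

```bash
python3 - <<'E'
import cv2,numpy as np
t=cv2.imread("pics/top0.png");s=cv2.imread("pics/side0.png")
def cr(i,x,y,w=66,h=74): return cv2.resize(i[y-h//2:y+h//2,x-w//2:x+w//2],(264,296),interpolation=cv2.INTER_CUBIC)
a=np.hstack([cr(t,248,230),cr(t,342,222),cr(t,475,222)])
b=np.hstack([cr(s,288,195,72,80),cr(s,339,285,72,80),cr(s,405,425,96,108)])
cv2.imwrite("pics/crop.png",cv2.convertScaleAbs(np.vstack([a,b]),alpha=1.5))
E
```

```text
(no output)
```

View pics/crop.png

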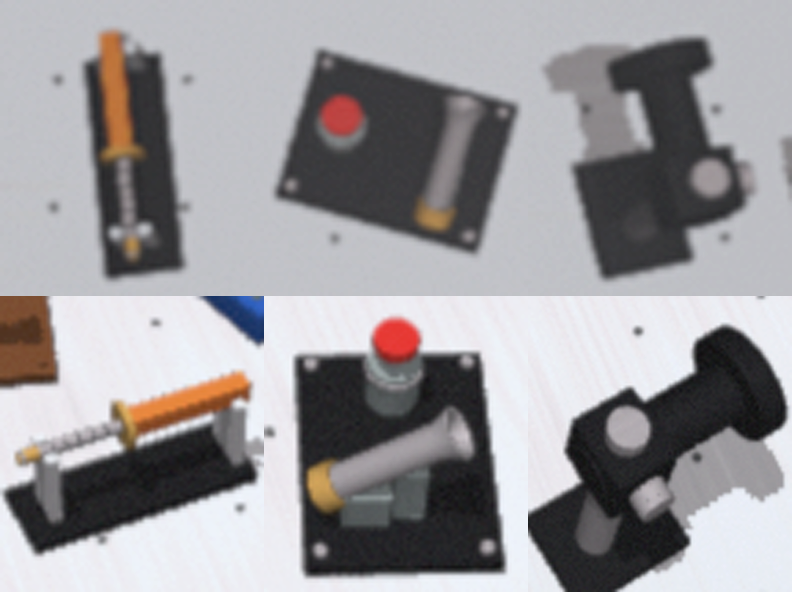

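The crops confirm the choices. The black guide has its steel mouth at the far end, about (352,207) in top. The gauge has its orange handle far and its tip towards the robot. The camera's ring is at about (478,200), facing away from the robot. Next I measure.

```bash
cat > h.py <<'E'
import numpy as np,cv2
def ray(c,uv,z):
    uv=np.atleast_2d(uv).astype(float)
    d=np.c_[(uv[:,0]-c["cx"])/c["fx"],(uv[:,1]-c["cy"])/c["fy"],np.ones(len(uv))]@c["R"]
    o=-c["R"].T@c["t"]
    return o+d*((z-o[2])/d[:,2])[:,None]
def proj(c,X):
    p=np.atleast_2d(X)@c["R"].T+c["t"]
    return np.c_[p[:,0]/p[:,2]*c["fx"]+c["cx"],p[:,1]/p[:,2]*c["fy"]+c["cy"]]
def blob(m,win):
    x0,y0,x1,y1=win;k=np.zeros(m.shape,np.uint8);k[y0:y1,x0:x1]=m[y0:y1,x0:x1]
    n,l,s,ce=cv2.connectedComponentsWithStats(k.astype(np.uint8))
    i=1+np.argmax(s[1:,4]);return (l==i).astype(np.uint8),s[i],ce[i]
def cnt(m): return max(cv2.findContours(m,cv2.RETR_EXTERNAL,cv2.CHAIN_APPROX_NONE)[0],key=cv2.contourArea)
def hsv(c): return cv2.cvtColor(c["img"],cv2.COLOR_RGB2HSV)
def red(c): h=hsv(c);return ((h[...,0]<6)|(h[...,0]>174))&(h[...,1]>150)&(h[...,2]>70)
def orange(c): h=hsv(c);return (h[...,0]>8)&(h[...,0]<17)&(h[...,1]>150)&(h[...,2]>90)
def dark(c): return c["img"].max(2)<75
E
python3 - <<'E'
from h import *
T=np.load("top0.npy",allow_pickle=True).item();S=np.load("side0.npy",allow_pickle=True).item()
_,s,c=blob(red(T),(310,195,340,225));print("plT",s,ray(T,c,.072))
_,s,c=blob(red(S),(325,240,350,268));print("plS",s,ray(S,c,.072))
for n,C,w in(("T",T,(230,195,255,240)),("S",S,(280,170,330,200))):
    m,s,c=blob(orange(C),w);uv=np.argwhere(m)[:,::-1];P=ray(C,uv,.069)
    q=P.mean(0);u=np.linalg.svd(P[:,:2]-q[:2])[2][0] if len(P)<2000 else 0
    if u[0]<0:u=-u
    a=(P[:,:2]-q[:2])@u;print("gauge",n,s,q,np.degrees(np.arctan2(u[1],u[0])),a.min(),a.max())
for n,C,w,z in(("guideT",T,(305,190,380,255),.012),("guideS",S,(305,250,375,325),.012),("cradT",T,(230,200,265,268),.01),("cradS",S,(250,180,328,225),.01),("camT",T,(450,190,500,258),.0)):
    m,s,c=blob(dark(C),w);m=cv2.morphologyEx(m,cv2.MORPH_CLOSE,np.ones((5,5)))
    P=ray(C,cnt(m)[:,0],z)[:,:2]
    r=cv2.minAreaRect((P*1000).astype(np.float32));print(n,s,r,cv2.boxPoints(r).round(0).tolist())
E
```

```text
plT [324 209   9   9  59] [[ 0.52757588 -0.00563991  0.072     ]]
plS [333 252  12  11 101] [[ 0.52751771 -0.00915878  0.072     ]]
gauge T [241 202   7  29 144] [0.51953455 0.2437734  0.069     ] 6.939322506439334 -0.04051777512900405 0.045085768272393245
gauge S [287 176  33  16 167] [0.52481717 0.24394733 0.069     ] 8.27997833188159 -0.04334148360063904 0.04446532905233093
guideT [ 312  198   60   50 1627] ((513.4408569335938, -48.06702423095703), (157.61083984375, 118.56622314453125), 73.63899230957031) [[434.0, -107.0], [548.0, -140.0], [593.0, 11.0], [479.0, 44.0]]
guideS [ 312  261   57   60 2505] ((515.18310546875, -52.259178161621094), (162.9487762451172, 118.36996459960938), 73.60426330566406) [[435.0, -114.0], [549.0, -147.0], [595.0, 9.0], [481.0, 43.0]]
cradT [236 206  25  56 793] ((480.4866638183594, 237.83139038085938), (170.05276489257812, 59.73448944091797), 7.229288578033447) [[392.0, 257.0], [400.0, 198.0], [569.0, 219.0], [561.0, 278.0]]
cradS [ 253  185   69   39 1149] ((484.4109802246094, 244.7295379638672), (177.70484924316406, 84.1011734008789), 7.293618202209473) [[391.0, 275.0], [402.0, 192.0], [578.0, 214.0], [567.0, 298.0]]
camT [ 454  195   43   59 1389] ((510.8841857910156, -450.17974853515625), (169.560546875, 123.99046325683594), 10.72079086303711) [[416.0, -405.0], [439.0, -527.0], [606.0, -495.0], [583.0, -373.0]]
```

```bash
python3 -m handwheel '{"gripper":[-1,-1,-1,-1,-1,-1,-1,-1],"slide":[[0,0,0],[0,0,0],[0,0,0],[0,0,0],[0,0,0],[0,0,0],[0,0,0],[0,0,0]],"yaw":[0.12,0.12,0.12,0.12,0.12,0.12,0.12,0.12]}' 20
python3 -m handwheel '{"gripper":[-1,-1,-1,-1,-1,-1,-1,-1],"slide":[[0,0,0],[0,0,0],[0,0,0],[0,0,0],[0,0,0],[0,0,0],[0,0,0],[0,0,0]],"yaw":[0.12,0.12,0.12,0.12,0.12,0.12,0.12,0.12]}'
python3 -m handwheel '{"gripper":[-1,-1,-1,-1,-1,-1,-1,-1],"slide":[[0,0,0],[0,0,0],[0,0,0],[0,0,0],[0,0,0],[0,0,0],[0,0,0],[0,0,0]],"yaw":[0.125,0.125,0.125,0.125,0.125,0.125,0,0]}'
```

```text
time: 0.77
ee_pos: [0.1864, 0.5173, 0.2308]
tcp_rot: [-180.0, 0.0, 104.8]
wrist_force: [-0.9, -0.1, -0.4]
opening: -0.0001
grasp_force: 0.0
time: 1.43
ee_pos: [0.2691, 0.4739, 0.2308]
tcp_rot: [-176.0, 0.6, 58.3]
wrist_force: [0.9, 0.6, -0.3]
opening: 0.0004
grasp_force: 0.0
time: 2.1
ee_pos: [0.4051, 0.3301, 0.2312]
tcp_rot: [-168.7, 6.1, 33.1]
wrist_force: [-1.3, -0.8, -0.7]
opening: 0.0
grasp_force: 0.0
```

```bash
python3 - <<'E'
from workcell import sensors
o=sensors.get_obs()
for k in("time","q","qd","ee_pos","tcp_rot"):print(k,o[k].round(2) if k!="time" else o[k])
E
```

```text
time 2.1
q [ 33.05   6.89  11.26 100.51  11.28 179.94]
qd [ 3.23 -0.43 -0.01 -0.34  0.27 -0.  ]
ee_pos [0.41 0.33 0.23]
tcp_rot [-168.71    6.13   33.11]
```

```bash
python3 -m handwheel '{"gripper":[-1,-1,-1,-1],"slide":[[0,0,0],[0,0,0],[0,0,0],[0,0,0]],"yaw":[-0.12,-0.12,-0.12,-0.12]}'
python3 -c "
from workcell import sensors
o=sensors.get_obs();print(o['q'].round(2),o['tcp_rot'])"
```

```text
time: 2.43
ee_pos: [0.4031, 0.3326, 0.2316]
tcp_rot: [-167.2, 0.1, 60.7]
wrist_force: [0.4, -0.6, -0.0]
opening: 0.0
grasp_force: 0.0
[ 33.4    6.84  11.26 100.49  11.28 152.1 ] [-1.67201232e+02  1.46793489e-01  6.07092703e+01]
```

```bash
cat > d.py <<'E'
# python3 d.py X Y Z -> shift to that TCP position in present tool axes, mm
import sys,numpy as np
from workcell import sensors
from scipy.spatial.transform import Rotation as Ro
o=sensors.get_obs();R=Ro.from_euler('xyz',o['tcp_rot'],degrees=True)
print('t',o['time'],'p',o['ee_pos'].round(4),'rpy',o['tcp_rot'].round(2),'q',o['q'].round(1),'z',R.as_matrix()[:,2].round(3),'F',o['wrist_force'].round(1),'open',round(o['opening'],4),'gf',round(float(o['grasp_force']),1))
if len(sys.argv)>3:
    v=1000*R.inv().apply(np.array(sys.argv[1:4],float)-o['ee_pos']);print('shift',v.round(1),'rows',np.linalg.norm(v)/41)
E
python3 d.py .61 -.34 .26
```

```text
t 2.4333 p [0.4031 0.3326 0.2316] rpy [-1.672e+02  1.500e-01  6.071e+01] q [ 33.4   6.8  11.3 100.5  11.3 152.1] z [-0.194  0.106 -0.975] F [ 0.4 -0.6 -0. ] open 0.0 gf 0.0
shift [-485.5  490.8 -139.3] rows 17.1766974526042
```

```bash
python3 -m handwheel '{"gripper":[-1,-1,-1,-1,-1,-1,-1,-1],"slide":[[-26,26.5,-7.5],[-26,26.5,-7.5],[-26,26.5,-7.5],[-26,26.5,-7.5],[-26,26.5,-7.5],[-26,26.5,-7.5],[-26,26.5,-7.5],[-26,26.5,-7.5]],"yaw":[0,0,0,0,0,0,0,0]}' >/dev/null
python3 -m handwheel '{"gripper":[-1,-1,-1,-1,-1,-1,-1,-1],"slide":[[-26,26.5,-7.5],[-26,26.5,-7.5],[-26,26.5,-7.5],[-26,26.5,-7.5],[-26,26.5,-7.5],[-26,26.5,-7.5],[-26,26.5,-7.5],[-26,26.5,-7.5]],"yaw":[0,0,0,0,0,0,0,0]}'
python3 d.py .61 -.34 .26;  python3 d.py .7 -.39 .26
python3 - <<'E'
from workcell import camera
import numpy as np,cv2
c=camera("wrist");np.save("w1.npy",c,allow_pickle=True);cv2.imwrite("pics/w1.png",c["img"][...,::-1])
E
```

```text
time: 3.77
ee_pos: [0.5803, -0.2481, 0.2565]
tcp_rot: [-167.2, 0.2, 60.4]
wrist_force: [1.1, -0.4, 1.0]
opening: 0.0
grasp_force: 0.0
t 3.7667 p [ 0.5803 -0.2481  0.2565] rpy [-167.23    0.21   60.39] q [-23.7  33.6  48.2 117.3   1.1  95.9] z [-0.194  0.106 -0.975] F [ 1.1 -0.4  1. ] open 0.0 gf 0.0
shift [-65.2  68.7 -18.9] rows 2.35599241003349
t 3.7667 p [ 0.5803 -0.2481  0.2565] rpy [-167.23    0.21   60.39] q [-23.7  33.6  48.2 117.3   1.1  95.9] z [-0.194  0.106 -0.975] F [ 1.1 -0.4  1. ] open 0.0 gf 0.0
shift [-64.2 169.1 -41.7] rows 4.527653547313521
```

```bash
python3 -m handwheel '{"gripper":[-1,-1,-1],"slide":[[-21.5,23,-6],[-21.5,23,-6],[-21.5,23,-6]],"yaw":[0,0,0]}' >/dev/null; python3 d.py .69 -.385 .26
python3 -m handwheel '{"gripper":[-1,-1],"slide":[[0,33,-7.5],[0,33,-7.5]],"yaw":[0,0]}' >/dev/null; python3 d.py .69 -.385 .26
python3 -m handwheel '{"gripper":[-1],"slide":[[0,33,-7.5]],"yaw":[0]}' >/dev/null; python3 d.py
```

```text
t 4.0667 p [ 0.602  -0.3281  0.253 ] rpy [-167.49    0.2    60.42] q [-28.6  48.2  70.8 125.1   0.   91. ] z [-0.19   0.104 -0.976] F [ 62.5 -33.7  69.2] open 0.0002 gf 0.0
shift [ -6.1 100.6 -29.5] rows 2.5615912273604624
t 4.2333 p [ 0.6269 -0.3444  0.226 ] rpy [-169.49    0.19   60.26] q [-28.8  49.8  70.6 121.2  -0.   91. ] z [-0.16   0.088 -0.983] F [0.6 1.  0.5] open -0.0003 gf 0.0
shift [ -4.1  67.5 -47.1] rows 2.009240914361348
t 4.3167 p [ 0.6398 -0.351   0.2175] rpy [-1.7089e+02  1.6000e-01  6.0320e+01] q [-28.7  50.4  70.6 119.4  -0.   90.9] z [-0.139  0.076 -0.987] F [-0.8  0.4  1. ] open -0.0003 gf 0.0
```

```bash
python3 -m handwheel '{"gripper":[-1,-1,-1],"slide":[[0,18,-14],[0,18,-14],[0,18,-14]],"yaw":[0,0,0]}' |grep force; python3 d.py
python3 -m handwheel '{"gripper":[-1,-1,-1],"slide":[[0,18,-14],[0,18,-14],[0,18,-14]],"yaw":[0,0,0]}' |grep force; python3 d.py
```

```text
wrist_force: [0.1, 0.3, 0.8]
grasp_force: 0.0
t 4.5667 p [ 0.6519 -0.3587  0.2269] rpy [-1.738e+02  1.100e-01  6.031e+01] q [-28.8  49.6  70.7 117.4  -0.   90.9] z [-0.095  0.052 -0.994] F [0.1 0.3 0.8] open -0.0001 gf 0.0
wrist_force: [-0.5, -0.8, -0.1]
grasp_force: 0.0
t 4.8167 p [ 0.6636 -0.3671  0.2357] rpy [-1.7662e+02  7.0000e-02  6.0240e+01] q [-28.9  48.8  70.7 115.3  -0.   90.8] z [-0.052  0.028 -0.998] F [-0.5 -0.8 -0.1] open -0.0002 gf 0.0
```

View pics/w1.png

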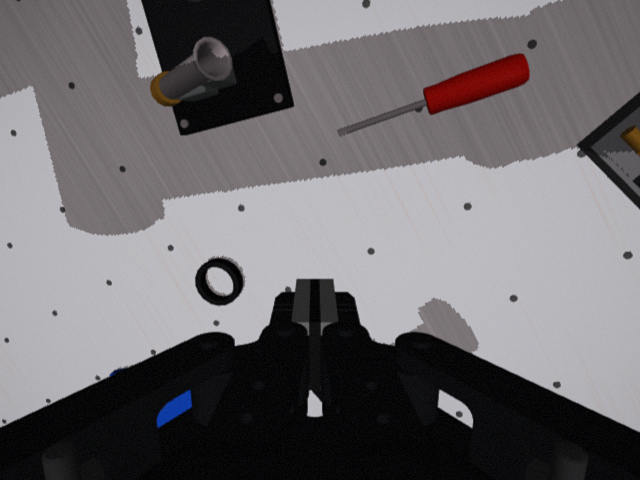

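The wrist view shows the guide's tube mouth at (212,60), the driver at (440,100) and the spacer at (220,280). The gripper is clear of them.

```bash
python3 -m handwheel '{"gripper":[-1,-1,-1,-1],"slide":[[0,18,-14],[0,18,-14],[0,18,-14],[0,12,-9]],"yaw":[0,0,0,0]}' |grep force; python3 d.py 0.527 -0.0075 0.13
```

```text
wrist_force: [0.1, -1.1, -0.6]
grasp_force: 0.0
t 5.15 p [ 0.6772 -0.376   0.2486] rpy [-1.7998e+02  3.0000e-02  6.0210e+01] q [-29.   47.8  70.7 113.   -0.   90.8] z [-0.001 -0.    -1.   ] F [ 0.1 -1.1 -0.6] open -0.0002 gf 0.0
shift [ 245.3 -313.4  118.5] rows 10.128176293493024
```

```bash
python3 -m handwheel '{"gripper":[-1,-1,-1,-1,-1,-1],"slide":[[0,0,0],[0,0,0],[0,0,0],[0,0,0],[0,0,0],[0,0,0]],"yaw":[-0.123,-0.123,-0.123,-0.123,-0.123,-0.123]}' >/dev/null
python3 -m handwheel '{"gripper":[-1,-1,-1,-1,-1,-1],"slide":[[0,0,0],[0,0,0],[0,0,0],[0,0,0],[0,0,0],[0,0,0]],"yaw":[-0.123,-0.123,-0.123,-0.123,-0.123,-0.123]}' >/dev/null
python3 -m handwheel '{"gripper":[-1,-1,-1,-1,-1,-1],"slide":[[0,0,0],[0,0,0],[0,0,0],[0,0,0],[0,0,0],[0,0,0]],"yaw":[-0.123,-0.123,-0.123,-0.123,-0.123,-0.123]}' >/dev/null
python3 d.py 0.48 -0.03 0.25; python3 - <<'E'
from workcell import camera
import numpy as np,cv2
c=camera("wrist");np.save("w2.npy",c,allow_pickle=True);cv2.imwrite("pics/w2.png",c["img"][...,::-1])
print(-c["R"].T@c["t"],c["R"][2])
E
```

```text
t 6.65 p [ 0.677  -0.3759  0.2478] rpy [ 1.7995e+02 -1.1000e-01 -1.7259e+02] q [-29.   47.8  70.7 113.   -0.  -36.4] z [-0.002  0.001 -1.   ] F [-0.3 -0.6 -0.6] open 0.0001 gf 0.0
shift [150.7 368.4  -1.6] rows 9.70883146856347
[ 0.61292688 -0.38457529  0.39006801] [ 0.25418029  0.03399202 -0.96655932]
```

```bash
python3 -m handwheel '{"gripper":[-1,-1,-1,-1,-1,-1,-1,-1],"slide":[[12.5,30.7,0],[12.5,30.7,0],[12.5,30.7,0],[12.5,30.7,0],[12.5,30.7,0],[12.5,30.7,0],[12.5,30.7,0],[12.5,30.7,0]],"yaw":[0,0,0,0,0,0,0,0]}' >/dev/null
python3 -m handwheel '{"gripper":[-1,-1,-1,-1,-1],"slide":[[12.5,30.7,0],[12.5,30.7,0],[12.5,30.7,0],[12.5,30.7,0],[0,0,0]],"yaw":[0,0,0,0,0]}' >/dev/null
python3 d.py ; python3 - <<'E'
from workcell import camera
from h import *
c=camera("wrist");np.save("w3.npy",c,allow_pickle=True);cv2.imwrite("pics/w3.png",c["img"][...,::-1])
print(proj(c,[[.527,-.007,.072],[.5316,-.0963,.088],[.514,-.0495,.012]]))
E
```

```text
t 7.7833 p [ 0.4929 -0.0445  0.2514] rpy [ 1.7990e+02 -4.0000e-02 -1.7296e+02] q [ -5.2  -2.    5.2  97.3   0.1 -12.3] z [-0.001  0.002 -1.   ] F [-0.9 -0.3 -0.6] open 0.0001 gf 0.0
[[354.6426466  252.74547568]
 [241.93695321 251.33712644]
 [306.16923726 215.16950668]]
```

View pics/w3.png

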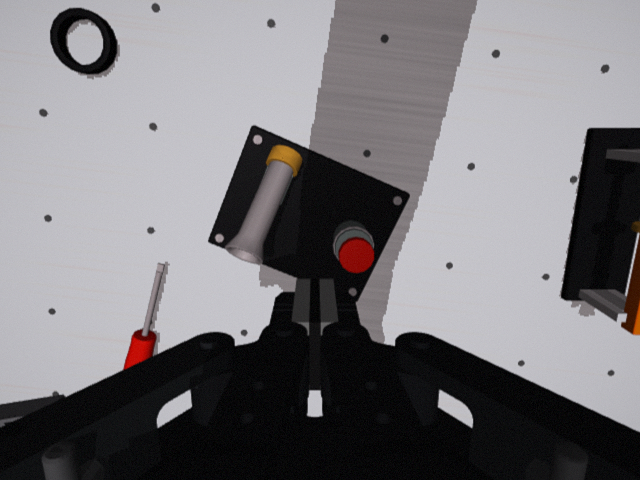

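The view shows the guide with the plunger's red head at (355,254), the tube mouth at (244,249), the brass cap at (284,160), and base corners at (253,126), (408,195) and (209,242).

```bash
python3 - <<'E'
from h import *
c=np.load("w3.npy",allow_pickle=True).item()
_,s,ce=blob(red(c),(320,220,400,290));print("red",s,ce,ray(c,ce,.072))
P=ray(c,[[253,126],[408,195],[209,242]],.012)[:,:2]*1000;print(P.round(1))
e=P[1]-P[0];f=P[2]-P[0];print(np.linalg.norm(e),np.linalg.norm(f),np.degrees(np.arctan2(e[1],e[0]))-90,np.degrees(np.arctan2(f[1],f[0])),"ctr",(P[1]+P[2])/2)
print("cap/mouth",ray(c,[[244,249]],.088),ray(c,[[247,254]],.088))
# tube silhouette axis: grey tube pixels
h=hsv(c);m=(h[...,1]<60)&(h[...,2]>80)&(h[...,2]<200)
E
python3 d.py 0.527 -0.008 0.10
```

```text
red [339 238  35  35 958] [356.06367432 255.32359081] [[ 0.52905107 -0.00551807  0.072     ]]
[[ 438.6 -106.3]
 [ 483.2   42.8]
 [ 551.7 -139.3]]
155.66526253065524 117.7774499881263 -16.664396221122203 -16.246021454098738 ctr [517.44266426 -48.25079184]
cap/mouth [[ 0.52951148 -0.0948602   0.088     ]] [[ 0.53328737 -0.09222641  0.088     ]]
t 7.8333 p [ 0.4941 -0.046   0.2512] rpy [ 1.7995e+02 -1.0000e-02 -1.7293e+02] q [ -5.3  -1.9   5.3  97.2   0.  -12.4] z [-0.     0.001 -1.   ] F [-0.9 -0.5  1. ] open -0.0002 gf 0.0
shift [-37.3  33.6 151.2] rows 3.8866995716954076
```

```bash
python3 -m handwheel '{"gripper":[-1,-1,-1,-1,-1,-1,-1],"slide":[[-13,12,0],[-13,12,0],[-13,11.5,30],[0,0,35],[0,0,35],[0,0,35],[0,0,30]],"yaw":[0,0,0,0,0,0,0]}' >/dev/null
python3 d.py 0.5285 -0.006 0.062
```

```text
t 8.4167 p [ 0.5288 -0.0084  0.0826] rpy [ 179.94   -0.18 -173.09] q [-0.9  2.  -9.5 78.7  0.  -7.8] z [-0.003  0.001 -1.   ] F [ 0.4 -1.6  0.1] open -0.0002 gf 0.0
shift [-0.   2.4 20.6] rows 0.5048366819556854
```

```bash
python3 -m handwheel '{"gripper":[-1,-1,-1,-1],"slide":[[0,2.4,5],[0,0,5],[0,0,5],[0,0,4]],"yaw":[0,0,0,0]}' | grep -E "pos|wrist"
python3 -m handwheel '{"gripper":[-1,-1,-1],"slide":[[0,0,2],[0,0,1],[0,0,0]],"yaw":[0,0,0]}' | grep -E "pos|wrist"
```

```text
ee_pos: [0.5298, -0.0056, 0.0678]
wrist_force: [-1.8, -0.6, 3.2]
ee_pos: [0.5297, -0.0056, 0.0643]
wrist_force: [1.9, -1.9, 3.6]
```

```bash
python3 -m handwheel '{"gripper":[-1,-1,-1],"slide":[[0,0,2],[0,0,1],[0,0,0]],"yaw":[0,0,0]}' | grep -E "pos|wrist"
python3 -m handwheel '{"gripper":[-1,-1,-1],"slide":[[0,0,1],[0,0,1],[0,0,0]],"yaw":[0,0,0]}' | grep -E "pos|wrist"
```

```text
ee_pos: [0.5292, -0.0054, 0.0605]
wrist_force: [2.9, -0.9, 4.9]
ee_pos: [0.5293, -0.0054, 0.0599]
wrist_force: [-1.1, -1.5, 15.7]
```

```bash
python3 -m handwheel '{"gripper":[-1,-1,-1,-1,-1,-1,-1,-1],"slide":[[0,0,-5],[0,0,-15],[0,0,-30],[0,0,-35],[0,0,-35],[0,0,-35],[4,35,0],[4,35,0]],"yaw":[0,0,0,0,0,0,0,0]}' | grep wrist
python3 -m handwheel '{"gripper":[1,1,1,1,1,1,1],"slide":[[4,35,0],[4,35,0],[4,35,0],[4,35,0],[4,35,0],[4,3,0],[0,0,0]],"yaw":[0,0,0,0,0,0,0]}' | grep wrist
python3 d.py .48 .235 .21; python3 - <<'E'
from workcell import camera
from h import *
c=camera("wrist");np.save("w4.npy",c,allow_pickle=True);cv2.imwrite("pics/w4.png",c["img"][...,::-1])
t=camera("top");np.save("t4.npy",t,allow_pickle=True)
_,s,ce=blob(red(t),(310,195,340,225));print("plunger now",s,ray(t,ce,.072))
E
```

```text
wrist_force: [0.2, 0.9, -0.7]
wrist_force: [0.2, -0.1, 0.1]
t 10.75 p [0.4651 0.2381 0.2125] rpy [ 179.97   -0.28 -172.73] q [27.   1.1  3.9 93.1  0.1 19.8] z [-0.005 -0.    -1.   ] F [ 0.2 -0.1  0.1] open 0.0836 gf 0.0
shift [-14.3  -5.    2.4] rows 0.3751281330277868
plunger now [324 209   9   9  61] [[ 0.52815955 -0.005257    0.072     ]]
```

View pics/w4.png

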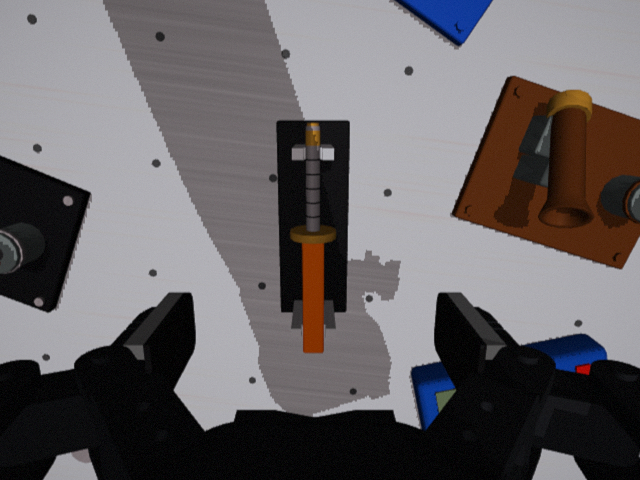

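The gauge lies in its cradle with its tip at (313,125), collar at (313,235) and handle end at (313,350). The plunger has come back up.

```bash
python3 - <<'E'
from h import *
c=np.load("w4.npy",allow_pickle=True).item()
m,s,ce=blob(orange(c),(290,225,340,365));print(s)
for r in (250,270,290,310,330):
    x=np.where(m[r])[0]; print(r,ray(c,[(x.min()+x.max())/2,r],.073)[0,:2].round(4),len(x))
x=np.where(m[s[1]+s[3]-1])[0]
e=ray(c,[x.mean(),s[1]+s[3]],.073)[0];print("end",e,"first",ray(c,[313,s[1]],.073))
print("collar top edge(z82)",ray(c,[[313,227],[313,240]],.082),"tip",ray(c,[313,122],.068))
E
```

```text
[ 302  242   22  111 2262]
250 [0.4881 0.2399] 21
270 [0.5031 0.2418] 21
290 [0.5185 0.2437] 21
310 [0.5344 0.2454] 20
330 [0.5506 0.2478] 19
end [0.56973694 0.25109114 0.073     ] first [[0.48215062 0.2391541  0.073     ]]
collar top edge(z82) [[0.46901864 0.23751944 0.082     ]
 [0.47815599 0.23867278 0.082     ]] tip [[0.40033554 0.2288145  0.068     ]]
```

```bash
python3 -m handwheel '{"gripper":[1,1,1,1,1,1,1],"slide":[[-21,-0.5,0],[-21,-0.5,10],[0,0,35],[0,0,35],[0,0,35],[0,0,20],[0,0,0]],"yaw":[0,0,0,0,0,0,0]}' | grep wrist
python3 d.py .5072 .2423 .045
```

```text
wrist_force: [-0.6, 0.3, 0.5]
t 11.4333 p [0.5062 0.2381 0.073 ] rpy [-179.91   -0.58 -173.05] q [25.1  6.7 -5.6 78.3  0.1 18.2] z [-0.01  -0.003 -1.   ] F [-0.6  0.3  0.5] open 0.0854 gf 0.0
shift [-1.8  4.  28. ] rows 0.692035704155862
```

```bash
python3 -m handwheel '{"gripper":[1,1,1,1],"slide":[[-1,4,0],[0,0,14],[0,0,14],[0,0,0]],"yaw":[0,0,0,0]}' | grep wrist
python3 d.py .5072 .2423 .045
python3 -m handwheel '{"gripper":[-1,-1,-1,-1,-1,-1,-1,-1],"slide":[[0,0,0],[0,0,0],[0,0,0],[0,0,0],[0,0,0],[0,0,0],[0,0,0],[0,0,0]],"yaw":[0,0,0,0,0,0,0,0]}' 60; python3 d.py
```

```text
wrist_force: [-0.6, 0.4, -0.9]
t 11.7667 p [0.5089 0.2447 0.0504] rpy [ 1.7994e+02 -1.4000e-01 -1.7297e+02] q [25.6  7.5 -7.2 75.4  0.1 18.6] z [-0.003  0.001 -1.   ] F [-0.6  0.4 -0.9] open 0.0854 gf 0.0
shift [ 2.  -2.2  5.4] rows 0.15018768609343935
time: 12.43
ee_pos: [0.5091, 0.2442, 0.0511]
tcp_rot: [-180.0, -0.1, -173.0]
wrist_force: [0.1, -6.3, 5.3]
opening: 0.015
grasp_force: 59.8
t 12.4333 p [0.5091 0.2442 0.0511] rpy [-1.7996e+02 -7.0000e-02 -1.7296e+02] q [25.6  7.4 -7.2 75.4 -0.  18.6] z [-0.001 -0.001 -1.   ] F [ 0.1 -6.3  5.3] open 0.015 gf 59.8
```

```bash
python3 -m handwheel '{"gripper":[-1,-1,-1,-1,-1,-1,-1,-1],"slide":[[0,0,-6],[0,0,-12],[0,0,-25],[0,0,-35],[0,0,-35],[0,0,-35],[0,0,-35],[0,0,-35]],"yaw":[0,0,0,0,0,0,0,0]}' | grep wrist
python3 -m handwheel '{"gripper":[-1,-1,-1,-1],"slide":[[0,0,0],[0,0,0],[0,0,0],[0,0,0]],"yaw":[0.102,0.102,0.102,0.1]}' | grep grasp
python3 d.py .66 -.192 .27
```

```text
wrist_force: [0.5, -0.2, -1.3]
grasp_force: 59.0
t 13.4333 p [0.509  0.2452 0.2696] rpy [ 1.7993e+02 -1.1000e-01  1.6353e+02] q [25.7  8.2 17.9 99.7  0.1 42.1] z [-0.002  0.002 -1.   ] F [-0.2  1.1 -1.2] open 0.0149 gf 59.0
shift [-268.7 -376.5   -1.4] rows 11.281012100866722
```

```bash
python3 -m handwheel '{"gripper":[-1,-1,-1,-1,-1,-1,-1],"slide":[[-19,-27,0],[-19,-27,0],[-19,-27,0],[-19,-27,0],[-19,-27,0],[-19,-27,0],[-19,-27,0]],"yaw":[0,0,0,0,0,0,0]}' | grep grasp
python3 -m handwheel '{"gripper":[-1,-1,-1,-1,-1,-1,-1,-1],"slide":[[-19,-27,0],[-19,-27,0],[-19,-27,0],[-19,-27,0],[-19,-27,0],[-19,-27,0],[-19,-27,0],[0,0,0]],"yaw":[0,0,0,0,0,0,0,0]}' | grep grasp
python3 d.py .7 -.205 .27
```

```text
grasp_force: 59.0
grasp_force: 59.1
t 14.6833 p [ 0.6599 -0.1973  0.2661] rpy [-179.96   -0.22  163.59] q [-16.6  28.   42.4 104.7  -0.   -0.2] z [-0.004  0.    -1.   ] F [-0.1  0.3 -1.9] open 0.0147 gf 59.1
shift [-40.6   3.9  -4.1] rows 1.00028191085365
```

```bash
python3 -m handwheel '{"gripper":[-1,-1,-1,-1,-1,-1,-1,-1],"slide":[[-20,0,0],[-20,0,0],[-15,0,0],[-10,0,0],[-8,0,-3],[-8,0,-6],[-18,0,-14],[-18,0,-14]],"yaw":[0,0,0,0,0,0,0,0]}' | grep wrist; python3 d.py
python3 -m handwheel '{"gripper":[-1,-1,-1,-1,-1,-1,-1,-1],"slide":[[-18,0,-14],[-18,0,-14],[-18,0,-14],[-18,0,-14],[-18,0,-14],[-18,0,-14],[-18,0,-14],[-18,0,-14]],"yaw":[0,0,0,0,0,0,0,0]}' | grep wrist; python3 d.py
```

```text
wrist_force: [-0.5, 0.1, -0.8]
t 15.35 p [ 0.7391 -0.2151  0.2813] rpy [179.98   2.36 163.82] q [-1.62e+01  4.54e+01  7.08e+01  1.13e+02  0.00e+00 -1.00e-01] z [ 0.04  -0.011 -0.999] F [-0.5  0.1 -0.8] open 0.0144 gf 59.2
wrist_force: [-0.2, 0.6, -1.5]
t 16.0167 p [ 0.7658 -0.2231  0.3235] rpy [-179.99    9.85  163.81] q [-1.620e+01  4.250e+01  7.070e+01  1.084e+02  0.000e+00 -1.000e-01] z [ 0.164 -0.048 -0.985] F [-0.2  0.6 -1.5] open 0.0149 gf 59.2
```

```bash
python3 -m handwheel '{"gripper":[-1,-1,-1,-1,-1,-1,-1,-1],"slide":[[-24,0,-14],[-28,0,-14],[-32,0,-14],[-36,0,-14],[-36,0,-14],[-36,0,-14],[-36,0,-14],[-36,0,-14]],"yaw":[0,0,0,0,0,0,0,0]}' | grep wrist; python3 d.py
```

```text
wrist_force: [-0.1, 0.2, -1.7]
t 16.6833 p [ 0.8353 -0.2431  0.3684] rpy [-179.99   22.18  163.81] q [-16.2  41.   70.7  97.6   0.   -0. ] z [ 0.362 -0.105 -0.926] F [-0.1  0.2 -1.7] open 0.0149 gf 59.2
```

```bash
python3 -m handwheel '{"gripper":[-1,-1,-1,-1,-1,-1,-1],"slide":[[-36,0,-8],[-36,0,-8],[-36,0,-8],[-36,0,-8],[-36,0,-8],[-24,0,-5],[0,0,0]],"yaw":[0,0,0,0,0,0,0]}' | grep wrist; python3 d.py
```

```text
wrist_force: [-0.2, 0.3, -0.8]
t 17.2667 p [ 0.8894 -0.2587  0.406 ] rpy [-179.98   31.43  163.81] q [-16.2  40.5  70.7  88.8  -0.   -0. ] z [ 0.501 -0.146 -0.853] F [-0.2  0.3 -0.8] open 0.0147 gf 59.2
```

```bash
python3 -m handwheel '{"gripper":[-1,-1,-1,-1],"slide":[[-36,0,-6],[-36,0,-6],[-3,0,0],[0,0,0]],"yaw":[0,0,0,0]}' | grep wrist; python3 d.py
```

```text
wrist_force: [-0.5, 0.2, -1.0]
t 17.6 p [ 0.9067 -0.2638  0.4211] rpy [-179.98   34.59  163.81] q [-16.2  40.3  70.7  85.8  -0.   -0. ] z [ 0.545 -0.159 -0.823] F [-0.5  0.2 -1. ] open 0.015 gf 59.2
```

```bash
python3 - <<'E'
from workcell import camera
from h import *
c=camera("wrist");np.save("w5.npy",c,allow_pickle=True);cv2.imwrite("pics/w5.png",cv2.convertScaleAbs(cv2.resize(c["img"][80:440,160:480,::-1],None,fx=1.6,fy=1.6),alpha=1.4))
E
```

```text
(no output)
```

View pics/w5.png

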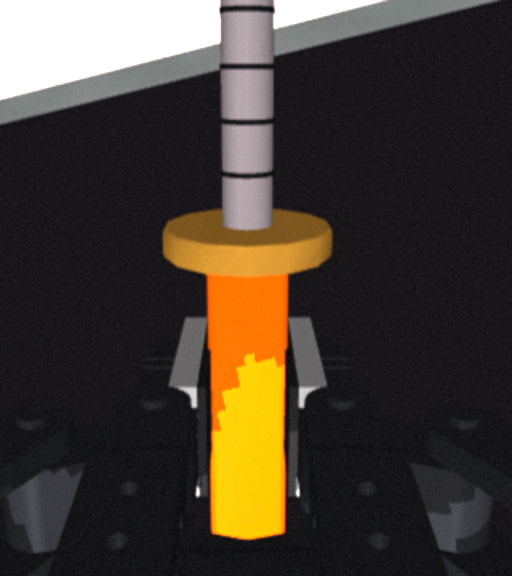

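The wrist crop shows the gauge held straight between the pads, with its rod and collar centred on column 247. I'll find the tip row in the full image.

```bash
cat > g.py <<'E'
from h import *
from scipy.spatial.transform import Rotation as Ro
def tool(c,uv,o):  # ray meets tool plane y=0, in tool mm
    R=Ro.from_euler('xyz',o['tcp_rot'],degrees=True).as_matrix()
    d=(np.array([(uv[0]-c["cx"])/c["fx"],(uv[1]-c["cy"])/c["fy"],1])@c["R"])@R
    p=(-c["R"].T@c["t"]-o['ee_pos'])@R
    return 1000*(p-d*p[1]/d[1]) if abs(d[1])>.2 else (1000*p,d)
E
python3 - <<'E'
from g import *
from workcell import sensors
c=np.load("w5.npy",allow_pickle=True).item();o=sensors.get_obs()
p,d=tool(c,(314.4,222.5),o);print("cam in tool",p.round(1))
I=c["img"].astype(int)
for r in list(range(0,84,4)): print(r,I[r,302:330:3].tolist()[4], I[r,305],I[r,324])
for n,uv in(("junction",(314.4,222.5)),("handle end",(314.5,414)),):
    p,d=tool(c,uv,o); print(n,d.round(3),"at z=-24:",(p+d*((-24-p[2])/d[2])).round(1),"at z=-28",(p+d*((-28-p[2])/d[2])).round(1))
E
```

```text
cam in tool [  64.9   -0.2 -142.3]
0 [173, 122, 39] [144 100  31] [136  92  34]
4 [171, 122, 39] [146 101  34] [134  93  34]
8 [161, 117, 50] [145  99  32] [132  88  31]
12 [133, 119, 125] [122 112 116] [109 100 104]
16 [130, 119, 123] [121 111 113] [110 101 104]
20 [132, 121, 126] [122 111 115] [107  99 101]
24 [133, 123, 128] [120 111 115] [109 101 103]
28 [130, 121, 126] [119 108 111] [112 102 101]
32 [131, 123, 126] [119 110 116] [108 101 102]
36 [132, 123, 126] [118 108 113] [108 102 103]
40 [130, 120, 124] [122 112 115] [108 100 102]
44 [113, 105, 106] [109 101 103] [110 103 104]
48 [49, 43, 45] [24 22 24] [21 18 20]
52 [132, 121, 125] [122 113 118] [113 104 107]
56 [134, 123, 127] [122 113 118] [106  99 100]
60 [130, 120, 125] [122 111 115] [110 101 103]
64 [133, 122, 125] [118 110 112] [109 102 105]
68 [134, 123, 129] [119 110 111] [111 104 106]
72 [135, 123, 128] [122 110 112] [109 102 104]
76 [128, 119, 123] [120 113 113] [110 102 104]
80 [136, 126, 131] [121 111 115] [112 101 105]
junction [-0.237 -0.     0.972] at z=-24: [ 36.1  -0.2 -24. ] at z=-28 [ 37.1  -0.2 -28. ]
handle end [-0.685 -0.     0.852] at z=-24: [-30.2  -0.2 -24. ] at z=-28 [-27.   -0.2 -28. ]
```

```bash
cat > ins.py <<'E'
# shift so that gauge origin is s mm out of mouth M along tube axis
import sys
from g import *
from workcell import sensors
M=np.array([.533,-.0955,.088]);G=np.array([.0348,-.0002,-.014])
def info(s,M=M,G=G,o=None):
    o=o or sensors.get_obs();R=Ro.from_euler('xyz',o['tcp_rot'],degrees=True).as_matrix()
    y=np.radians(-16.4);p=np.radians(35);a=np.array([np.cos(p)*np.cos(y),np.cos(p)*np.sin(y),np.sin(p)])
    org=o['ee_pos']+R@G
    v=1000*R.T@(M+a*s/1000-org);print('t',o['time'],'shift',v.round(1),'origin in tube frame: along',round(1000*(org-M)@a,1),'off',(1000*((org-M)-a*((org-M)@a))).round(1),'tilt',o['tcp_rot'].round(2),'F',o['wrist_force'].round(1),'gf',o['grasp_force'],o['ee_pos'].round(4))
if __name__=="__main__":info(float(sys.argv[1]))
E
python3 ins.py 110
python3 - <<'E'
from g import *
from workcell import sensors
c=np.load("w5.npy",allow_pickle=True).item();o=sensors.get_obs()
for v in(9.5,48,85,121.3,156.3,189.4,222.5):
    p,d=tool(c,(314.4,v),o);print(v,[(p+d*((z-p[2])/d[2]))[0].round(1) for z in(-18.9,-16.9,-20.9)])
E
```

```text
t 17.65 shift [378.   57.3  57.1] origin in tube frame: along 488.6 off [-45.6 -45.2  44.2] tilt [-179.98   34.55  163.82] F [-0.2 -0.  -1.1] gf 59.18403446674347 [ 0.9066 -0.2637  0.4207]
9.5 [np.float64(94.2), np.float64(94.7), np.float64(93.7)]
48 [np.float64(84.6), np.float64(84.9), np.float64(84.2)]
85 [np.float64(74.9), np.float64(75.0), np.float64(74.7)]
121.3 [np.float64(65.0), np.float64(65.0), np.float64(65.0)]
156.3 [np.float64(55.0), np.float64(54.8), np.float64(55.2)]
189.4 [np.float64(45.1), np.float64(44.8), np.float64(45.5)]
222.5 [np.float64(34.9), np.float64(34.4), np.float64(35.4)]
```

```bash
python3 -m handwheel '{"gripper":[-1,-1,-1,-1,-1,-1,-1],"slide":[[28,4,4],[31.5,4.8,4.8],[31.5,4.8,4.8],[31.5,4.8,4.8],[31.5,4.8,4.8],[31.5,4.8,4.8],[31.5,4.8,4.8]],"yaw":[0,0,0,0,0,0,0]}' | grep wrist; python3 -m handwheel '{"gripper":[-1,-1,-1,-1,-1,-1],"slide":[[31.5,4.8,4.8],[31.5,4.8,4.8],[31.5,4.8,4.8],[31.5,4.8,4.8],[31.5,4.8,4.8],[0,0,0]],"yaw":[0,0,0,0,0,0]}' | grep wrist; python3 ins.py 95
python3 - <<'E'
from workcell import camera
from h import *
ims=[]
for n in("top","side"):
    c=camera(n);np.save(n+"6.npy",c,allow_pickle=True);x,y=proj(c,[.56,-.1,.12])[0].astype(int);print(n,x,y)
    ims.append(cv2.resize(c["img"][y-50:y+50,x-50:x+50,::-1],(400,400),interpolation=cv2.INTER_CUBIC))
c=camera("wrist");np.save("w6.npy",c,allow_pickle=True)
cv2.imwrite("pics/p6.png",cv2.convertScaleAbs(np.hstack(ims),alpha=1.4))
E
```

```text
wrist_force: [0.5, 0.0, -0.8]
wrist_force: [-1.4, -0.3, -3.3]
t 18.7333 shift [53.8  6.2  4.2] origin in tube frame: along 148.9 off [-3.4 -5.2  2.5] tilt [-179.9    33.84  163.91] F [-1.4 -0.3 -3.3] gf 59.16386604309082 [ 0.682  -0.1452  0.1836]
top 361 198
side 369 271
```

View pics/p6.png

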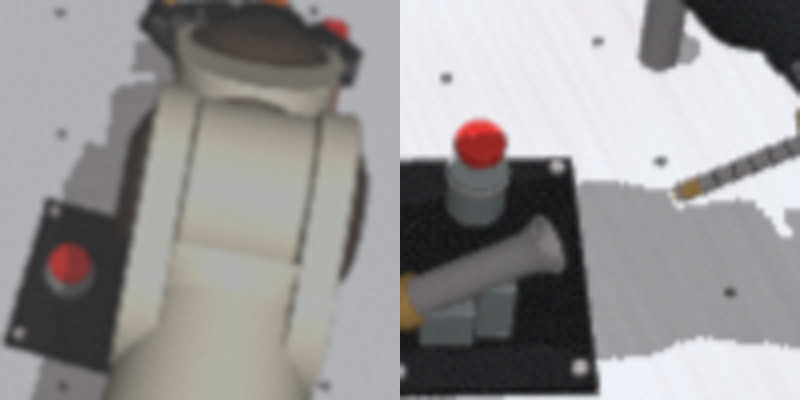

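The side crop shows the plunger up. The rod tip is at (685,192), nearly in line with the tube axis running from (405,300) to the mouth at (547,243). The arm hides the guide from the top camera.

```bash
python3 - <<'E'
from ins import *
S=np.load("side6.npy",allow_pickle=True).item()
o=sensors.get_obs();R=Ro.from_euler('xyz',o['tcp_rot'],degrees=True).as_matrix()
tip=o['ee_pos']+R@(G+[.075,0,0])
print("mouth proj",proj(S,M),"seen ~355.7,281.7; tip proj",proj(S,tip),"seen ~388.5,268.5")
S0=np.load("side0.npy",allow_pickle=True).item()
for z in (M,M-[.068*.959*.819,-.068*.282*.819,.068*.574]):print(proj(S0,z))
W=np.load("w6.npy",allow_pickle=True).item();print("wrist mouth",proj(W,M))
cv2.imwrite("pics/w6.png",cv2.convertScaleAbs(W["img"][:400,120:520,::-1],alpha=1.6))
E
python3 ins.py 95
```

```text
mouth proj [[355.55675304 281.71563489]] seen ~355.7,281.7; tip proj [[390.14464714 267.5636125 ]] seen ~388.5,268.5
[[355.55675304 281.71563489]]
[[328.54217247 292.87803284]]
wrist mouth [[ 341.82676552 -433.79955299]]
t 18.8833 shift [65.7  6.4  7.4] origin in tube frame: along 160.7 off [-5.6 -4.8  5.8] tilt [-179.98   34.69  163.82] F [-0.4  0.2 -0.3] gf 59.172502756118774 [ 0.6889 -0.1474  0.1943]
```

View pics/w6.png

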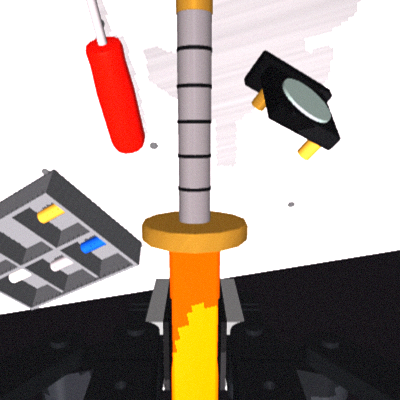

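The wrist crop shows the gauge straight in the grip, with nothing near the rod. The side view's mouth projection matches what it sees. Moving to the standoff.

```bash
python3 -m handwheel '{"gripper":[-1,-1,-1,-1,-1,-1],"slide":[[22,2.2,2.5],[22,2.2,2.5],[16,2,2.4],[6,0,0],[0,0,0],[0,0,0]],"yaw":[0,0,0,0,0,0]}' | grep wrist; python3 ins.py 80
python3 - <<'E'
from workcell import camera
from ins import *
S=camera("side");o=sensors.get_obs();R=Ro.from_euler('xyz',o['tcp_rot'],degrees=True).as_matrix()
tip=o['ee_pos']+R@(G+[.075,0,0]);p=proj(S,tip)[0];print("tip pred",p)
x,y=p.astype(int);h=hsv(S)[y-12:y+13,x-14:x+15];m=(h[...,0]>10)&(h[...,0]<28)&(h[...,1]>80)
a=np.argwhere(m);print(len(a),"brass tip ctr",a.mean(0)[::-1]+[x-14,y-12],"ext",a.min(0)[::-1]+[x-14,y-12],a.max(0)[::-1]+[x-14,y-12],"pred tip-4mm..",proj(S,o['ee_pos']+R@(G+[.070,0,0])))
E
```

```text
wrist_force: [0.1, 0.4, -0.8]
t 19.3833 shift [16.3  0.1  0.4] origin in tube frame: along 96.3 off [-0.2  0.   0.3] tilt [-179.99   34.79  163.8 ] F [ 0.1  0.4 -0.8] gf 59.16955769062042 [ 0.6437 -0.1278  0.1519]
tip pred [364.24147774 278.04638834]
17 brass tip ctr [367.29411765 276.82352941] ext [363 275] [369 279] pred tip-4mm.. [[366.3124322  277.19214538]]
```

```bash
python3 -m handwheel '{"gripper":[-1,-1,-1,-1],"slide":[[8,0,0.2],[8,0,0.2],[8,0,0],[0,0,0]],"yaw":[0,0,0,0]}' 40 | grep wrist; python3 ins.py 60
python3 -m handwheel '{"gripper":[-1,-1,-1,-1],"slide":[[6,0,0],[6,0,0],[4,0,0],[0,0,0]],"yaw":[0,0,0,0]}' | grep wrist; python3 ins.py 50
```

```text
wrist_force: [-1.6, 0.5, -0.2]
t 19.7667 shift [ 7.6  0.2 -1.1] origin in tube frame: along 67.6 off [ 0.6 -0.4 -1. ] tilt [-179.96   34.49  163.83] F [-1.6  0.5 -0.2] gf 59.16849374771118 [ 0.6219 -0.1215  0.134 ]
wrist_force: [-0.0, -0.8, -1.7]
t 20.1 shift [ 2.8  0.2 -0.7] origin in tube frame: along 52.8 off [ 0.4 -0.3 -0.6] tilt [-179.96   34.58  163.83] F [-0.  -0.8 -1.7] gf 59.1687673330307 [ 0.6101 -0.118   0.1259]
```

```bash
python3 -m handwheel '{"gripper":[-1,-1,-1,-1,-1],"slide":[[6,0,-0.4],[6,0,-0.2],[6,0,0],[6,0,0],[0,0,0]],"yaw":[0,0,0,0,0]}' | grep wrist; python3 ins.py 30
python3 -m handwheel '{"gripper":[-1,-1,-1,-1],"slide":[[6,0,0],[6,0,0],[4,0,0],[0,0,0]],"yaw":[0,0,0,0]}' | grep wrist; python3 ins.py 0
```

```text
wrist_force: [0.6, 0.4, -0.4]
t 20.5167 shift [-1.8  0.3 -0.2] origin in tube frame: along 28.2 off [ 0.  -0.3 -0.1] tilt [-179.96   34.54  163.83] F [ 0.6  0.4 -0.4] gf 59.16879057884216 [ 0.5904 -0.1123  0.1122]
wrist_force: [-0.4, 0.4, -1.1]
t 20.85 shift [12.7  0.3  0.1] origin in tube frame: along 12.7 off [-0.1 -0.3  0. ] tilt [-179.96   34.57  163.83] F [-0.4  0.4 -1.1] gf 59.168928265571594 [ 0.5781 -0.1087  0.1035]
```

```bash
python3 -m handwheel '{"gripper":[-1,-1,-1,-1,-1],"slide":[[4,0,0],[3,0,0],[2,0,0],[1,0,0],[0,0,0]],"yaw":[0,0,0,0,0]}' | grep wrist; python3 ins.py 0
python3 -m handwheel '{"gripper":[-1,-1,-1,-1],"slide":[[1,0,0],[1,0,0],[0,0,0],[0,0,0]],"yaw":[0,0,0,0]}' | grep wrist; python3 ins.py 0
```

```text
wrist_force: [0.9, -0.3, -0.7]
t 21.2667 shift [3.8 0.3 0.3] origin in tube frame: along 3.8 off [-0.2 -0.2  0.2] tilt [-179.97   34.63  163.82] F [ 0.9 -0.3 -0.7] gf 59.16873872280121 [ 0.5709 -0.1066  0.0986]
wrist_force: [-0.1, 0.5, -1.4]
t 21.6 shift [2.  0.3 0.3] origin in tube frame: along 2.0 off [-0.2 -0.2  0.2] tilt [-179.97   34.63  163.82] F [-0.1  0.5 -1.4] gf 59.16929304599762 [ 0.5695 -0.1062  0.0976]
```

```bash
for i in 1; do python3 -m handwheel '{"gripper":[-1,-1,-1,-1],"slide":[[0.7,0,0],[0.7,0,0],[0.6,0,0],[0,0,0]],"yaw":[0,0,0,0]}' | grep wrist; done; python3 ins.py 0
python3 -m handwheel '{"gripper":[-1,-1,-1],"slide":[[0.7,0,0],[0.5,0,0],[0,0,0]],"yaw":[0,0,0]}' | grep wrist; python3 ins.py 0
```

```text
wrist_force: [4.3, -1.2, 0.4]
t 21.9333 shift [1.  0.3 0.6] origin in tube frame: along 1.0 off [-0.4 -0.2  0.5] tilt [-179.98   34.74  163.8 ] F [ 4.3 -1.2  0.4] gf 58.91923248767853 [ 0.5685 -0.1059  0.0974]
wrist_force: [8.5, -2.3, 0.7]
t 22.1833 shift [0.9 0.3 0.9] origin in tube frame: along 0.9 off [-0.6 -0.1  0.7] tilt [-179.99   34.86  163.79] F [ 8.5 -2.3  0.7] gf 58.7072879076004 [ 0.5683 -0.1058  0.0977]
```

```bash
python3 -m handwheel '{"gripper":[-1,-1,-1,-1],"slide":[[0.8,0,0],[0.8,0,0],[0,0,0],[0,0,0]],"yaw":[0,0,0,0]}' | grep wrist; python3 ins.py 0
python3 - <<'E'
from workcell import camera
from h import *
S=camera("side");np.save("s7.npy",S,allow_pickle=True)
cv2.imwrite("pics/s7.png",cv2.convertScaleAbs(cv2.resize(S["img"][225:325,300:430,::-1],None,fx=6,fy=6,interpolation=cv2.INTER_CUBIC),alpha=1.4))
E
```

```text
wrist_force: [12.8, -3.6, 2.3]
t 22.5167 shift [0.9 0.2 1.3] origin in tube frame: along 0.9 off [-0.8 -0.   1. ] tilt [179.99  35.02 163.76] F [12.8 -3.6  2.3] gf 58.41329634189606 [ 0.5681 -0.1057  0.0981]
```

View pics/s7.png

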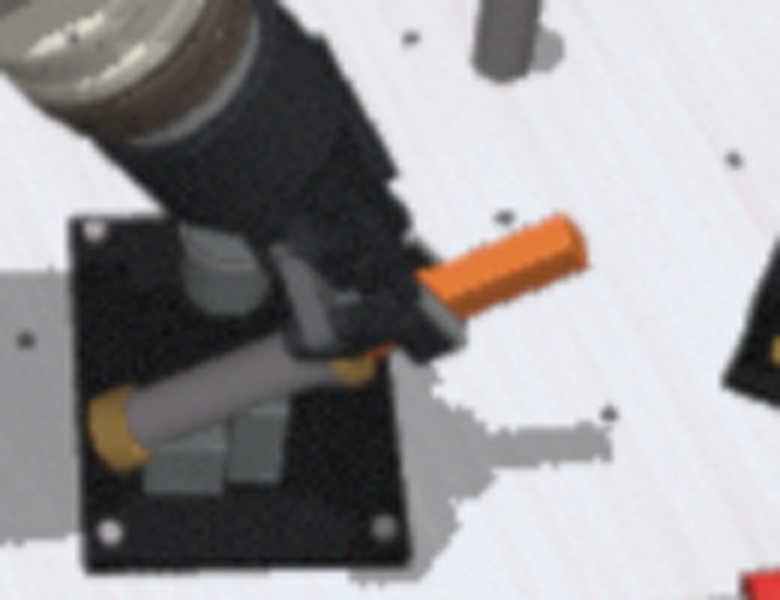

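The collar is on the tube's mouth, with the brass disc at (350,370) against the tube end. Force stays near 13 N with no further travel, so it is at its stop. Drawing it straight out.

```bash
python3 -m handwheel '{"gripper":[-1,-1,-1,-1,-1,-1,-1,-1],"slide":[[-3,0,0],[-6,0,0],[-8,0,0],[-10,0,0],[-12,0,0],[-12,0,0],[-12,0,0],[-12,0,0]],"yaw":[0,0,0,0,0,0,0,0]}' | grep wrist; python3 ins.py 0
python3 -m handwheel '{"gripper":[-1,-1,-1,-1,-1,-1,-1,-1],"slide":[[-12,0,0],[-14,0,0],[-25,0,0],[-25,0,0],[-25,0,-10],[-20,0,-10],[-10,0,-10],[0,0,0]],"yaw":[0,0,0,0,0,0,0,0]}' | grep wrist; python3 ins.py 0
python3 - <<'E'
from h import *
T=np.load("top0.npy",allow_pickle=True).item();S=np.load("side0.npy",allow_pickle=True).item()
m,s,c=blob(dark(T),(450,190,500,258))
for r in range(s[1],s[1]+s[3],2):
    x=np.where(m[r])[0];print(r,x.min(),x.max(),end=' | ')
print()
m,s,c=blob(dark(S),(350,375,460,480));print(s)
for r in range(s[1],s[1]+s[3],4):
    x=np.where(m[r])[0];print(r,x.min(),x.max(),end=' | ')
E
```

```text
wrist_force: [0.0, -0.3, -0.3]
t 23.2333 shift [73.3  0.3  0.1] origin in tube frame: along 73.3 off [ 0.2 -0.1 -0.3] tilt [-179.98   34.61  163.82] F [ 0.  -0.3 -0.3] gf 59.205758571624756 [ 0.626  -0.1226  0.138 ]
wrist_force: [0.3, -0.2, -0.9]
t 23.9 shift [2.076e+02 1.000e-01 3.110e+01] origin in tube frame: along 207.7 off [-16.8   5.3  25.2] tilt [179.99  34.9  163.79] F [ 0.3 -0.2 -0.9] gf 59.18494999408722 [ 0.7145 -0.1482  0.2407]
195 478 485 | 197 471 486 | 199 463 487 | 201 462 486 | 203 462 483 | 205 462 482 | 207 463 482 | 209 470 483 | 211 471 484 | 213 471 484 | 215 472 485 | 217 472 485 | 219 473 486 | 221 473 487 | 223 465 492 | 225 456 493 | 227 454 494 | 229 454 494 | 231 454 495 | 233 455 496 | 235 455 495 | 237 456 494 | 239 457 491 | 241 457 484 | 243 458 481 | 245 458 481 | 247 459 482 | 249 459 482 | 251 460 475 | 253 460 466 | 
[ 355  382   96   98 3864]
382 427 429 | 386 420 436 | 390 417 440 | 394 418 443 | 398 418 445 | 402 412 447 | 406 390 449 | 410 383 450 | 414 376 450 | 418 373 448 | 422 372 442 | 426 371 417 | 430 372 411 | 434 375 409 | 438 376 408 | 442 371 395 | 446 364 408 | 450 357 409 | 454 356 412 | 458 358 414 | 462 361 413 | 466 363 408 | 470 366 402 | 474 368 394 | 478 371 388 |
```

```bash
python3 - <<'E'
from h import *
T=np.load("top0.npy",allow_pickle=True).item();S=np.load("side0.npy",allow_pickle=True).item()
for z in(.008,.012):
    P=ray(T,[[453.7,226.5],[460.3,254.5],[482.7,249.3]],z)[:,:2]*1000;e=P[0]-P[1];f=P[2]-P[1]
    print(z,P.round(1).tolist(),np.linalg.norm(e),np.linalg.norm(f),np.degrees(np.arctan2(e[1],e[0])),np.degrees(np.arctan2(f[1],f[0]))+90,"base ctr",((P[0]+P[2])/2).round(1))
A=ray(T,[[477,209],[477.9,212],[479,216],[480.2,221]],.15)[:,:2]*1000;d=A[-1]-A[0];print("axis",A.round(1).tolist(),np.degrees(np.arctan2(d[1],d[0]))+180)
print("ring lr",ray(T,[[462,200.5],[462,203.5],[487.2,198.5]],.15).round(4).tolist(),"top",ray(T,[[474.5,196.5]],.185))
print(-T["R"].T@T["t"])
# sanity of side: hypotheses
for yaw in(12,14):
  f=np.array([np.cos(np.radians(yaw)),np.sin(np.radians(yaw)),0])
E
python3 d.py .4 -.115 .3
```

```text
0.008 [[500.1, -389.2], [413.9, -404.5], [429.6, -472.7]] 87.58266334907044 70.05287189197466 10.016001943460573 12.935290939828448 base ctr [ 464.9 -431. ]
0.012 [[499.3, -388.2], [413.3, -403.4], [428.9, -471.5]] 87.35730585899698 69.87262001588034 10.016001943460529 12.935290939828448 base ctr [ 464.1 -429.8]
axis [[520.3, -419.7], [511.7, -421.6], [500.3, -424.0], [486.1, -426.4]] 11.093073325357466
ring lr [[0.5449, -0.3794, 0.15], [0.5363, -0.3789, 0.15], [0.5504, -0.45, 0.15]] top [[ 0.54694204 -0.40429957  0.185     ]]
[0.17806006 0.01476363 1.56255518]
t 23.9 p [ 0.7145 -0.1482  0.2407] rpy [179.99  34.9  163.79] q [-10.4  -4.8  -7.2  52.8  -3.3   4.7] z [ 0.549 -0.16  -0.82 ] F [ 0.3 -0.2 -0.9] open 0.0144 gf 59.2
shift [ 221.4  -55.9 -226.7] rows 7.847751285932877
```

```bash
python3 d.py .46 -.134 .33 | tail -1; python3 -m handwheel '{"gripper":[-1,-1,-1,-1,-1,-1,-1,-1],"slide":[[0,0,-30],[19,-5,-28],[19,-5,-28],[19,-5,-28],[19,-5,-28],[19,-5,-28],[19,-5,-20],[0,0,0]],"yaw":[0,0,0,0,0,0,0,0]}' | grep wrist
python3 d.py .46 -.134 .33
```

```text
shift [ 152.6  -57.4 -215.3] rows 6.587276194255134
wrist_force: [0.6, 0.8, 0.1]
t 24.5667 p [ 0.507  -0.1197  0.3308] rpy [-179.99   34.83  163.8 ] q [-12.  -31.2 -16.8  69.6  -2.4   3.5] z [ 0.548 -0.16  -0.821] F [0.6 0.8 0.1] open 0.0145 gf 59.2
shift [ 34.3 -26.8 -22.9] rows 1.1988972509831832
```

```bash
python3 -m handwheel '{"gripper":[-1,-1,-1,-1,-1,-1,-1],"slide":[[17,-14,-12],[17,-13,-11],[0,0,0],[0,0,0],[0,0,0],[0,0,0],[0,0,0]],"yaw":[0,0,-0.12,-0.12,-0.12,-0.12,-0.12]}' | grep wrist
python3 -m handwheel '{"gripper":[-1,-1,-1,-1,-1,-1,-1,-1],"slide":[[0,0,0],[0,0,0],[0,0,0],[0,0,0],[0,0,0],[0,0,0],[0,0,0],[0,0,0]],"yaw":[-0.12,-0.12,-0.12,-0.12,-0.12,-0.12,-0.12,-0.12]}' | grep wrist
python3 d.py .40 -.1165 .30
```

```text
wrist_force: [-0.4, -0.3, -0.8]
wrist_force: [-0.4, -0.1, -0.6]
t 25.8167 p [ 0.4633 -0.1346  0.3265] rpy [-1.4546e+02  1.4000e-01 -1.0643e+02] q [-16.2 -36.2 -19.8  71.9  -0.  -89.7] z [ 0.544 -0.158 -0.824] F [-0.4 -0.1 -0.6] open 0.0153 gf 59.2
shift [  0.6  69.3 -15.5] rows 1.7310162943476652
```

```bash
python3 -m handwheel '{"gripper":[-1,-1,-1,-1,-1,-1],"slide":[[0,16,-11],[0,14,-9],[0,12,-8],[0,12,-8],[0,12,-8],[0,12,-8]],"yaw":[0,0,0,0,0,0]}' | grep wrist; python3 d.py
python3 -m handwheel '{"gripper":[-1,-1,-1,-1],"slide":[[0,12,-8],[0,12,-8],[0,12,-8],[0,12,-8]],"yaw":[0,0,0,0]}' | grep wrist; python3 d.py
```

```text
wrist_force: [0.2, -0.7, -1.3]
t 26.3167 p [ 0.3736 -0.1076  0.3256] rpy [-145.51    0.33 -106.7 ] q [-16.  -48.6 -24.9  79.2  -0.1 -89.2] z [ 0.544 -0.158 -0.824] F [ 0.2 -0.7 -1.3] open 0.0149 gf 59.2
wrist_force: [0.3, -0.7, -0.3]
t 26.65 p [ 0.3466 -0.099   0.3439] rpy [-147.69    0.3  -106.73] q [-15.7 -48.5 -21.4  84.8  -0.3 -89. ] z [ 0.513 -0.15  -0.845] F [ 0.3 -0.7 -0.3] open 0.0144 gf 59.1
```

```bash
python3 -m handwheel '{"gripper":[-1,-1,-1,-1,-1,-1],"slide":[[0,16,-7],[0,22,-7],[0,28,-7],[0,34,-6],[0,36,-6],[0,36,-6]],"yaw":[0,0,0,0,0,0]}' | grep wrist; python3 d.py
```

```text
wrist_force: [1.0, 0.1, -0.7]
t 27.15 p [ 0.2744 -0.0719  0.3575] rpy [-155.2    0.  -106.9] q [-13.1 -48.5 -16.   97.7  -1.6 -86.5] z [ 0.401 -0.122 -0.908] F [ 1.   0.1 -0.7] open 0.0146 gf 59.2
```

```bash
python3 - <<'E'
import numpy as np
D=[(.4651,.2381,.2125,1.1,3.9,93.1),(.5288,-.0084,.0826,2,-9.5,78.7),(.5089,.2447,.0504,7.5,-7.2,75.4),(.6599,-.1973,.2661,28,42.4,104.7),(.7391,-.2151,.2813,45.4,70.8,113),(.8353,-.2431,.3684,41,70.7,97.6),(.9067,-.2638,.4211,40.3,70.7,85.8),(.4633,-.1346,.3265,-36.2,-19.8,71.9),(.3466,-.099,.3439,-48.5,-21.4,84.8),(.2744,-.0719,.3575,-48.5,-16,97.7),(.677,-.3759,.2478,47.8,70.7,113)]
A=[];b=[]
for x,y,z,a,c,d in D:
    p=np.radians(a);q=np.radians(a-c);t=np.radians(90-(a-c+d))
    A+= [[1,0,np.sin(p),np.cos(p),np.sin(q),np.cos(q),np.sin(t)],[0,1,np.cos(p),-np.sin(p),np.cos(q),-np.sin(q),-np.cos(t)]];b+=[np.hypot(x,y),z]
s,r,_,_=np.linalg.lstsq(np.array(A),np.array(b),rcond=None);print(s.round(4),"res",np.abs(np.array(A)@s-b).max())
np.save("kin.npy",s)
for a in(-48.5,):
  for c in range(-65,0,5):
    p=np.radians(a);q=np.radians(a-c);w=[s[0]+s[2]*np.sin(p)+s[3]*np.cos(p)+s[4]*np.sin(q)+s[5]*np.cos(q),s[1]+s[2]*np.cos(p)-s[3]*np.sin(p)+s[4]*np.cos(q)-s[5]*np.sin(q)]
    print("q3",c,"wrist",np.round(w,3),"TCP vertical",np.round(w[0],3),np.round(w[1]-s[6],3),"TCP at 25deg",np.round(w[0]+s[6]*.4226,3),np.round(w[1]-s[6]*.906,3))
E
```

```text
[ 2.000e-04  1.601e-01  4.199e-01 -2.000e-04  3.610e-02  5.188e-01
  4.291e-01] res 0.0005551600769860832
q3 -65 wrist [0.193 0.325] TCP vertical 0.193 -0.104 TCP at 25deg 0.375 -0.063
q3 -60 wrist [0.201 0.37 ] TCP vertical 0.201 -0.059 TCP at 25deg 0.383 -0.019
q3 -55 wrist [0.205 0.415] TCP vertical 0.205 -0.014 TCP at 25deg 0.386 0.027
q3 -50 wrist [0.205 0.461] TCP vertical 0.205 0.032 TCP at 25deg 0.386 0.072
q3 -45 wrist [0.201 0.506] TCP vertical 0.201 0.077 TCP at 25deg 0.383 0.117
q3 -40 wrist [0.193 0.551] TCP vertical 0.193 0.121 TCP at 25deg 0.375 0.162
q3 -35 wrist [0.182 0.594] TCP vertical 0.182 0.165 TCP at 25deg 0.363 0.206
q3 -30 wrist [0.166 0.637] TCP vertical 0.166 0.208 TCP at 25deg 0.347 0.248
q3 -25 wrist [0.147 0.678] TCP vertical 0.147 0.249 TCP at 25deg 0.328 0.289
q3 -20 wrist [0.124 0.717] TCP vertical 0.124 0.288 TCP at 25deg 0.306 0.329
q3 -15 wrist [0.098 0.755] TCP vertical 0.098 0.326 TCP at 25deg 0.28 0.366
q3 -10 wrist [0.069 0.789] TCP vertical 0.069 0.36 TCP at 25deg 0.25 0.401
q3 -5 wrist [0.037 0.821] TCP vertical 0.037 0.392 TCP at 25deg 0.218 0.433
```

```bash
python3 d.py .245 -.071 .25 | tail -1
python3 -m handwheel '{"gripper":[-1,-1,-1,-1,-1],"slide":[[2,14,18],[2,14,18],[2,13,17],[1,13,16],[0,0,0]],"yaw":[0,0,0,0,0]}' | grep wrist;python3 d.py .22 -.064 .18
```

```text
shift [ 7.7 70.9 85.7] rows 2.719027885651565
wrist_force: [0.2, 0.2, -2.0]
t 27.5667 p [ 0.2881 -0.081   0.2931] rpy [-1.5821e+02 -1.3000e-01 -1.0695e+02] q [-14.9 -48.4 -23.3  93.4  -0.9 -88.1] z [ 0.354 -0.11  -0.929] F [ 0.2  0.2 -2. ] open 0.015 gf 59.1
shift [  3.3 107.1  79. ] rows 3.2465982849174195
```

```bash
python3 -m handwheel '{"gripper":[-1,-1,-1,-1,-1],"slide":[[1,22,16],[1,22,16],[1,22,16],[0,20,14],[0,20,10]],"yaw":[0,0,0,0,0]}' | grep wrist;python3 d.py .21 -.061 .13
python3 -m handwheel '{"gripper":[-1,-1,-1],"slide":[[0,18,10],[0,18,10],[0,0,0]],"yaw":[0,0,0]}' | grep wrist;python3 d.py .21 -.061 .13
```

```text
wrist_force: [-0.9, -0.8, -2.3]
t 27.9833 p [ 0.2818 -0.0793  0.2231] rpy [-163.01   -0.29 -107.01] q [-14.8 -48.5 -30.4  91.1  -0.9 -88. ] z [ 0.278 -0.09  -0.956] F [-0.9 -0.8 -2.3] open 0.0149 gf 59.2
shift [ 3.  98.  67.5] rows 2.9024548241640136
wrist_force: [0.6, 0.5, -1.2]
t 28.2333 p [ 0.2764 -0.0763  0.2011] rpy [-164.81   -0.37 -107.  ] q [-14.4 -48.5 -32.6  90.7  -1.  -87.6] z [ 0.249 -0.083 -0.965] F [ 0.6  0.5 -1.2] open 0.015 gf 59.1
shift [ 4.3 84.3 50.8] rows 2.402480633216384
```

```bash
python3 -m handwheel '{"gripper":[-1,-1,-1,-1],"slide":[[2,24,10],[1,28,10],[1,30,10],[1,30,10]],"yaw":[0,0,0,0]}' | grep wrist;python3 d.py .21 -.061 .12
python3 -m handwheel '{"gripper":[-1,-1,-1],"slide":[[1,30,8],[1,30,8],[0,0,0]],"yaw":[0,0,0]}' | grep wrist;python3 d.py .21 -.061 .12
```

```text
wrist_force: [0.3, 0.9, -0.7]
t 28.5667 p [ 0.2504 -0.0702  0.1598] rpy [-169.9    -0.61 -107.09] q [-14.5 -48.5 -36.4  92.   -1.  -87.6] z [ 0.165 -0.061 -0.984] F [ 0.3  0.9 -0.7] open 0.0146 gf 59.2
shift [ 2.7 47.7 32. ] rows 1.4020708779455053
wrist_force: [0.4, 0.8, -0.5]
t 28.8167 p [ 0.2338 -0.0647  0.1445] rpy [-172.71   -0.75 -107.09] q [-14.2 -48.5 -37.8  93.5  -1.1 -87.2] z [ 0.117 -0.05  -0.992] F [ 0.4  0.8 -0.5] open 0.015 gf 59.1
shift [ 3.1 26.8 21.3] rows 0.8382022782509305
```

```bash
python3 -m handwheel '{"gripper":[-1,-1,-1],"slide":[[16,0,0],[16,0,0],[0,0,0]],"yaw":[0,0,0]}' | grep wrist;python3 d.py .195 -.083 .115
python3 -m handwheel '{"gripper":[-1,-1,-1,-1],"slide":[[-2,24,9],[-3,26,9],[-3,24,8],[0,0,0]],"yaw":[0,0,0,0]}' | grep wrist;python3 d.py .185 -.079 .115
```

```text
wrist_force: [-0.8, 0.1, -1.2]
t 29.0667 p [ 0.2254 -0.0972  0.1467] rpy [-172.43   -0.78 -107.19] q [-23.4 -48.4 -37.5  93.2   0.  -96.2] z [ 0.122 -0.052 -0.991] F [-0.8  0.1 -1.2] open 0.0145 gf 59.2
shift [-5.  37.1 26.9] rows 1.1257270039280691
wrist_force: [-0.2, 0.2, -1.3]
t 29.4 p [ 0.2051 -0.0863  0.1225] rpy [-176.09   -0.35 -106.99] q [-22.9 -48.5 -40.   94.6   0.1 -95.9] z [ 0.063 -0.026 -0.998] F [-0.2  0.2 -1.3] open 0.0146 gf 59.1
shift [-1.2 21.9  6. ] rows 0.553412177074929
```

```bash
python3 - <<'E'
from h import *
S=np.load("side0.npy",allow_pickle=True).item();T=np.load("top0.npy",allow_pickle=True).item()
y=np.radians(11.3);f=np.array([np.cos(y),np.sin(y),0]);l=np.array([-np.sin(y),np.cos(y),0]);L=np.array([.5505,-.4135,.15])
t=np.linspace(0,2*np.pi,90)
for n,C in(("S",S),("T",T)):
    P=proj(C,L+.035*(np.cos(t)[:,None]*l+np.sin(t)[:,None]*[0,0,1]))
    print(n,P.min(0).round(1),P.max(0).round(1), "top pt",P[P[:,1].argmin()].round(1),"right pt",P[P[:,0].argmax()].round(1))
E
python3 - <<'E'
from g import *
from workcell import sensors
import sys
o=sensors.get_obs();R=Ro.from_euler('xyz',o['tcp_rot'],degrees=True).as_matrix()
V=np.array([.5505+.06*.9806,-.4135+.06*.196,.15]);tip=o['ee_pos']+R@np.array([.1098,-.0002,-.014])
print("V",V,"tip",tip,"TCP target",(o['ee_pos']+V-tip).round(4),"shift",(1000*R.T@(V-tip)).round(1),"rod z",R[2,0])
E
```

```text
S [423.1 382.3] [449.8 420.8] top pt [426.7 382.3] right pt [449.8 415.2]
T [461.5 194.4] [486.9 202.5] top pt [484.3 194.4] right pt [486.9 195.2]
V [ 0.609336 -0.40174   0.15    ] tip [ 0.17234819 -0.19102194  0.13713481] TCP target [ 0.6421 -0.297   0.1353] shift [  73.9 -479.2   20.3] rod z 0.0061678193336298995
```

```bash
python3 -m handwheel '{"gripper":[-1,-1,-1,-1,-1,-1,-1,-1],"slide":[[0,0,-20],[0,-5,-35],[0,-10,-35],[0,-15,-30],[4,-30,0],[6,-33,0],[6,-33,0],[6,-33,0]],"yaw":[0,0,0,0,0,0,0,0]}' | grep wrist
python3 -m handwheel '{"gripper":[-1,-1,-1,-1,-1,-1,-1,-1],"slide":[[6,-33,0],[6,-33,0],[6,-33,0],[6,-33,0],[6,-33,0],[6,-33,0],[5,-25,0],[0,0,0]],"yaw":[0,0,0,0,0,0,0,0]}' | grep wrist;python3 d.py .6421 -.297 .235
```

```text
wrist_force: [-0.4, -0.1, -0.3]
wrist_force: [2.2, -1.4, -1.4]
t 30.7333 p [ 0.5477 -0.2565  0.2688] rpy [-176.01   -0.36 -106.99] q [-25.2   9.5  19.2  95.7   0.2 -98.2] z [ 0.065 -0.026 -0.998] F [ 2.2 -1.4 -1.4] open 0.015 gf 59.1
shift [ 10.9 -99.5  40.9] rows 2.6386376125986586
```

```bash
python3 -m handwheel '{"gripper":[-1,-1,-1,-1,-1,-1,-1],"slide":[[2,-25,0],[2,-25,0],[2,-22,0],[2,-15,0],[2,-10,0],[0,0,0],[0,0,0]],"yaw":[0,0,0,0,0,0,0]}' | grep wrist
cat > fin.py <<'E'
from g import *
from workcell import sensors
o=sensors.get_obs();R=Ro.from_euler('xyz',o['tcp_rot'],degrees=True).as_matrix()
V=np.array([.6093,-.4017,.15]);tip=o['ee_pos']+R@np.array([.1098,-.0002,-.014])
print(o['time'],"tip",tip.round(4),"shift",(1000*R.T@(V-tip)).round(1),"rod z",R[2,0].round(4),"rpy",o['tcp_rot'].round(2),"q",o['q'].round(1),"F",o['wrist_force'].round(1))
E
python3 fin.py
```

```text
wrist_force: [-0.7, 0.6, -0.6]
31.3167 tip [ 0.601  -0.3975  0.2928] shift [  0.6   1.  143.1] rod z 0.0064 rpy [-175.92   -0.37 -107.  ] q [-24.9  24.5  38.9 100.3   0.2 -97.9] F [-0.7  0.6 -0.6]
```

```bash
python3 -m handwheel '{"gripper":[-1,-1,-1,-1,-1,-1,-1,-1],"slide":[[0,0,20],[0,0,30],[0,0,30],[0,0,25],[0,0,15],[0,0,10],[0,0,8],[0,0,0]],"yaw":[0,0,0,0,0,0,0,0]}' | grep wrist
python3 -m handwheel '{"gripper":[-1,-1],"slide":[[0,0,0],[0,0,0]],"yaw":[0,0]}' | grep wrist;python3 fin.py
```

```text
wrist_force: [-0.6, 0.5, -2.4]
wrist_force: [-0.1, 1.0, -1.2]
32.15 tip [ 0.6103 -0.4023  0.1579] shift [-0.3  1.7  7.8] rod z 0.007 rpy [-175.72   -0.4  -107.06] q [-24.9  22.   20.3  84.1   0.2 -97.9] F [-0.1  1.  -1.2]
```

```bash
python3 -m handwheel '{"gripper":[-1,-1,-1,-1,-1,-1],"slide":[[0,1,4],[0,0.7,4],[0,0,0],[0,0,0],[0,0,0],[0,0,0]],"yaw":[0,0,0,0,0,0]}' | grep wrist;python3 fin.py
python3 - <<'E'
from workcell import camera
from h import *
for n in("side","top"):
    C=camera(n);np.save("f"+n+".npy",C,allow_pickle=True);p=proj(C,[.6093,-.4017,.15])[0];x,y=p.round().astype(int)
    h=hsv(C)[y-10:y+11,x-12:x+13];m=(h[...,0]>10)&(h[...,0]<28)&(h[...,1]>80);a=np.argwhere(m)+[y-10,x-12]
    print(n,"V px",p.round(1),"V+4mm up rod",proj(C,[.6093+.0012,-.4017+.0038,.15])[0].round(1),len(a),"brass ctr",a.mean(0)[::-1] if len(a) else None,a.min(0)[::-1],a.max(0)[::-1])
E
```

```text
wrist_force: [-0.4, -0.5, -1.1]
32.65 tip [ 0.6089 -0.4019  0.1482] shift [-0.3 -0.4 -1.8] rod z 0.0068 rpy [-175.83   -0.39 -107.06] q [-24.9  21.8  19.1  83.1   0.2 -97.9] F [-0.4 -0.5 -1.1]
side V px [463.6 385.5] V+4mm up rod [463.1 383.4] 30 brass ctr [462.13333333 381.16666667] [460 378] [464 386]Traceback (most recent call last):
  File "<stdin>", line 6, in <module>
    return umr_minimum(a, axis, None, out, keepdims, initial, where)
ValueError: zero-size array to reduction operation minimum which has no identity
```

```bash
python3 -m handwheel '{"gripper":[-1,-1,-1,-1,-1,-1,-1,-1],"slide":[[0,0,-1.5],[0,0,0],[0,0,0],[0,0,0],[0,0,0],[0,0,0],[0,0,0],[0,0,0]],"yaw":[0,0,0,0,0,0,0,0]}' | grep -E "wrist|grasp";python3 fin.py; python3 - <<'E'
from workcell import sensors
print(abs(sensors.get_obs()['qd']).max())
from h import *
a=np.load("side0.npy",allow_pickle=True).item()["img"].astype(int);b=np.load("fside.npy",allow_pickle=True).item()["img"].astype(int)
for n,X in dict(spacer=(.41,-.24,.01),bottle=(.72,.23,.05),post=(.66,.1,.04),cradle=(.48,.238,.01)).items():
    x,y=proj(np.load("side0.npy",allow_pickle=True).item(),X)[0].astype(int);print(n,x,y,abs(a-b)[y-12:y+12,x-12:x+12].mean().round(1))
E
```

```text
wrist_force: [0.9, -0.3, -0.5]
grasp_force: 59.2
33.4167 tip [ 0.6087 -0.4019  0.1495] shift [-0.3 -0.5 -0.5] rod z 0.0067 rpy [-175.84   -0.38 -107.06] q [-24.9  21.8  19.3  83.3   0.2 -97.9] F [ 0.9 -0.3 -0.5]
0.1482568984169642
spacer 321 374 7.5
bottle 376 176 42.6
post 373 219 7.9
cradle 286 204 11.0
```

```bash
python3 -c "
from workcell import ticket
print(ticket.job_done())"
```

```text
the job is handed in; nothing more can be done
None
```

I handed the job in at about 33 s: the plunger was pressed to its stop and came back up, and the gauge's collar reached its stop on the tube's mouth before I drew it out. The gauge is now held still and level to within about half a degree, its tip within about 2 mm of the view point and the rod roughly square to the lens axis because a head-on pose was out of reach. One loose end: the bottle's patch of the last side view had changed, probably because the arm was in front of it, and I did not check further, though the arm never passed near it.

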